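Clear the dry box and crack its sticky lid

TASK

On the polishing bench, take the red bar of polishing compound off the lid of the blue dry box and lay it flat along the middle of the narrow yellow ledge, then let go of it. Then take the lid's orange handle, pull the lid free of its sticky seal without letting it fly wide open, and finish while still holding it by the handle, still and slightly open, with the handle about 3 cm higher than when shut. Leave the other things on the bench where they are, and do not drop the bar.

Things in the scene. Friction and masses are not known exactly. Their poses are not given: they have to be found in the camera images.
- drybox: Blue box fixed to the bench, 220 mm along its x, 200 mm along its y; origin at the centre of its underside, z up, yaw varies. The lid's hinge is on its far (+x) rim. The shut lid is an aluminium frame with a clear window, 226 x 206 mm, 10 mm thick, its top 98 mm above the box's origin.
- lid_hinge (a point): Point on the lid's hinge axis, middle of the box's far rim, at 110, 0, 88 mm in the box's frame; the axis runs along the box's y. It does not move.
- lid: Lid with handle, 0.45 kg. Origin on the hinge axis, y along it, z up when shut. Opens about +y: the handle side rises; the tilt of its z axis is the opening (0 shut, 0.6 rad at most). The seal sticks: the upward pull at the handle peaks at 11 to 18 N at 2 to 6 mm of lift, then drops to about 3 N (weight) past 13 mm. 0.16 rad is 30 mm of lift. Let go, it sinks to below 15 mm of lift.
- lid_handle (a point): Orange bridge handle, part of the lid: a round bar of 12 mm diameter, 100 mm long along the lid's y, on a post at each end, 80 mm free between them. This point is the middle of the bar's axis: with the lid shut 34 mm above its top, at -75, 0, 132 mm in the box's frame (185 mm in front of the hinge axis, 44 mm above it). 28 mm free between bar and lid.
- compound_bar: Loose dark-red bar of polishing compound, 32 mm along its x, 110 mm along its y, 28 mm high, 0.14 to 0.28 kg; origin at the centre of its underside. It starts lying on the lid, between handle and hinge, roughly along the box's y.
- rest: Rest for the bar, fixed to the bench: a yellow ledge 24 mm wide along its x, 140 mm long along its y, its flat top 100 mm above the bench, on a thin dark post with a 90 x 120 x 8 mm foot. Origin at the centre of the foot's underside, below the middle of the ledge; z up, yaw varies. Box and rest may trade sides of the bench.
- polish_jar: Bystander: closed jar with green cap, 54 mm across, 60 mm high, standing; origin under its centre.
- buff_wheel: Bystander: spare pale buffing wheel lying flat, 100 mm across, 21 mm high; origin under its centre.
- wrench: Bystander: wrench lying at the left of the work.
- brush: Bystander: brush lying at the right of the work.
Not all that is in view belongs to the job. There is more than one size of the compound_bar; the one meant has the size given above.

How it is judged:
By the outcome, as a careful person would: the job done as asked, in the order asked, and still so for the second after the job is handed in, while the arm keeps its last pose, push and grip.
It also fails if it takes over 53 s, if anything falls off the work surface, if the arm or the gripper's body presses on something with over 40 N, if the wrist force passes 120 N, or if a joint passes its speed limit or range.

ROBOT

A 6-joint arm with a two-finger parallel gripper is mounted at the origin on the work surface. World frame = base frame: x ahead of the robot, y to its left, z up, the work surface at z = 0. Lengths are in mm, angles in rad, forces in N, time in s.
With the tool pointing down it reaches from about 350 to 875 mm from the base axis. Payload 4.2 kg.
Tool frame: the origin (TCP) lies midway between the tips of the shut fingers; the grasp point (between the pads) lies 19 mm behind it; z points along the fingers, y is the direction in which the jaws open and shut (so a half turn about z gives the same grasp; the last joint's range is limited). The gripper opens to 85 mm and grips with 20 to 120 N. Pads are 22 mm wide; open, the fingers measure 114 mm over their backs; the gripper's body (76 mm by 85 mm) begins 54 mm behind the grasp point. The pads swing forward as they close: fully open they stand 13 mm farther back than shut.
Start: joints at [1.59, 0.385, 0.008, 0, -1.194, -0.259], TCP at [148.411, 607.102, 231.312] pointing down, gripper open.
Joint ranges: [-3.14, 3.14], [-1.21, 2.06], [-1.07, 1.41], [-3.16, 2.05], [-2.99, -0.16], [-3.1, 3.1]. Speed limits (rad/s): [2.79, 2.79, 3.14, 3.14, 3.14, 3.14].

INTERFACE

Orientations are given as a unit quaternion [x, y, z, w].
In Python, from bench import arm gives the robot as it stands. The module is installed in compiled form; this text tells all that it offers.
- The arm moves only by the tool drive_tool, never from a script. Its argument "moves" is a list that holds one entry, the list of rows, each a list of 7 numbers: the opening, from 0 (shut) to 1 (fully open), then the shift along the tool's x, y, z in m, then the turn, a rotation vector about the tool's x, y, z in rad. In form: [[[hand, dx, dy, dz, wx, wy, wz], ...]]. A call has 1 to 20 rows; each row shifts and turns the pose as measured when the row begins, along the tool's axes as they then stand; what a row does not reach is not made up. A row lasts 1/10 s, in which the tool goes at most 50 mm and 8.59 degrees, less where a joint would pass 70% of its speed; a pose out of reach is approached as far as the arm can. A call with a gripper value outside its range is refused whole. The fingers move at their own pace and stop on an object; the grip force is fixed at half the most. Time passes only in rows, so rows that do not move let the fingers close. It gives the time, the measured TCP pose, the force and the opening at its end, in the units of the state.
- arm.read_state(): the state, without advancing time (a new reading comes with each control period).
- arm.get_image(name): name is "scene" or "top" or "wrist"; returns (picture, depth): 384x512x3 uint8, red, green, blue; 384x512 float32, mm along the optical axis (not along the pixel's ray), 0 where there is no reading.
- arm.camera_params(name): a dict with "fov_y" (degrees; the focal length in pixels is half the picture's height over the tangent of half this angle, whatever the lens; pixels are square), "cx", "cy" (the principal point, pixels), "world_from_camera" (4x4, takes a point from camera to world coordinates); the wrist camera has in their place "T_tool_cam" (4x4, takes a point from camera to tool coordinates, whose origin is the TCP and whose axes are the flange's). Camera axes: x right, y down, z forward; pixel columns grow to the right and rows downward; lengths in mm; the calibration is good to about 2 mm. A picture is of the moment at which its call begins: read the wrist's pose just before it. camera_params takes no time and is no camera call.
- arm.job_done(): hands the job in, once; it reports no verdict.
The state is a dict: "clock": time; "joints": joint angles; "joint_vel": joint speeds; "joint_efforts": joint torques, N m; "position": TCP position; "ee_rot": TCP orientation; "contact_force": force on the tool from outside, world axes, zero at the start; "wrist_torque": the same for the moment, N m; "gripper_width": finger opening in mm.
Only numpy, scipy, OpenCV 4.12 (cv2) and the standard library are available. Lean on these libraries where they do the work, as an engineer would, in place of code of your own. Each camera call takes 0.05 s, during which the arm holds its last target.

## Working session

There is one attempt and no reset: what is moved stays moved. The work goes in short steps, Python scripts to look and compute and a tool call to move; the robot and the scene stay as the last step left them, time stands still between calls to the robot, and variables do not carry over. Pictures are saved under pics/ and viewed, and the job is handed in when it is done.

Besides the shell and the picture viewer there is one more tool, called after "Emit:" as a command line: name --argument value ..., lists and objects as JSON in quotes. drive_tool: Moves the arm, as the interface text tells. Its arguments: {"type":"object","properties":{"moves":{"type":"array","items":{"type":"array","items":{"type":"array","items":{"type":"number"}}}}},"required":["moves"]}

```bash
mkdir -p pics; python3 - <<'E'
from bench import arm
import cv2,numpy as np,pickle
print(arm.read_state())
for n in ["scene","top","wrist"]:
    p,d=arm.get_image(n); cp=arm.camera_params(n)
    pickle.dump((p,d,cp,arm.read_state()),open(f"{n}0.pkl","wb"))
    cv2.imwrite(f"pics/{n}0.png",p[:,:,::-1]); print(n,cp,np.percentile(d,[0,50,100]))
E
```

```text
{'clock': 0.0, 'joints': array([ 1.58959780e+00,  3.85565778e-01,  6.64060150e-03, -5.37057138e-04,
       -1.19400389e+00, -2.58601437e-01]), 'joint_vel': array([-1.68353050e-03, -1.33376557e-03,  6.55377078e-05,  9.73303103e-04,
        1.26462536e-03,  1.42267742e-03]), 'joint_efforts': array([ 3.44057644e-04, -3.92283154e+01,  1.88396269e+01,  4.18603912e+00,
       -4.68648796e-03,  4.55677224e-06]), 'position': array([148.27403437, 606.55637431, 230.21615556]), 'ee_rot': array([ 9.92808154e-01, -1.19711192e-01, -9.97555201e-05,  1.09063557e-03]), 'contact_force': array([-0.67515049, -0.37629717, -0.35796451]), 'wrist_torque': array([0.02227279, 0.01469265, 0.00221266]), 'gripper_width': 85.5443695362436}
scene {'fov_y': 48.655596545320094, 'cx': 260.00660574910376, 'cy': 187.48819903031264, 'world_from_camera': array([[-8.45408283e-01,  3.65804356e-01, -3.89194050e-01,
         1.06211674e+03],
       [ 5.33844991e-01,  6.02103853e-01, -5.93700662e-01,
         7.45812200e+02],
       [ 1.71569487e-02, -7.09688751e-01, -7.04306408e-01,
         9.96055019e+02],
       [ 0.00000
[... 392 characters left out ...]
     [ 9.92518277e-03, -1.21912598e-01, -9.92491214e-01,
         1.37360757e+03],
       [ 0.00000000e+00,  0.00000000e+00,  0.00000000e+00,
         1.00000000e+00]])} [   0.         1379.31237793 2273.03051758]
wrist {'fov_y': 70.43956007476649, 'cx': 255.25295808236962, 'cy': 193.84853327597475, 'T_tool_cam': array([[-1.07881143e-03, -9.59706722e-01, -2.81001501e-01,
         7.04990377e+01],
       [ 9.99998535e-01, -1.40870146e-03,  9.71989164e-04,
         1.59687901e+00],
       [-1.32867176e-03, -2.81000041e-01,  9.59706836e-01,
        -1.43245598e+02],
       [ 0.00000000e+00,  0.00000000e+00,  0.00000000e+00,
         1.00000000e+00]])} [   0.          352.22053528 1128.77478027]
```

View pics/top0.png

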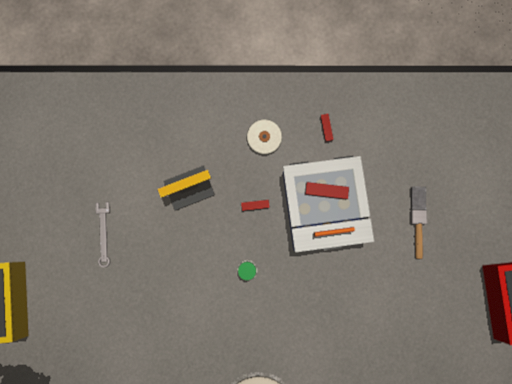

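View pics/scene0.png

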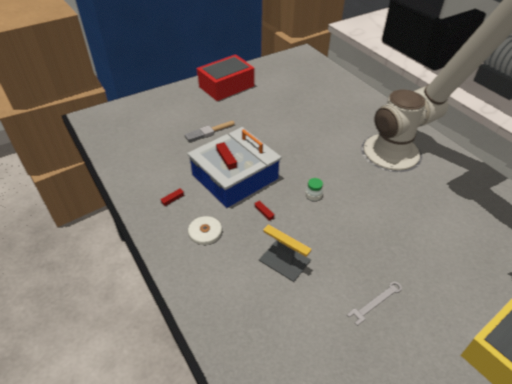

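View pics/wrist0.png

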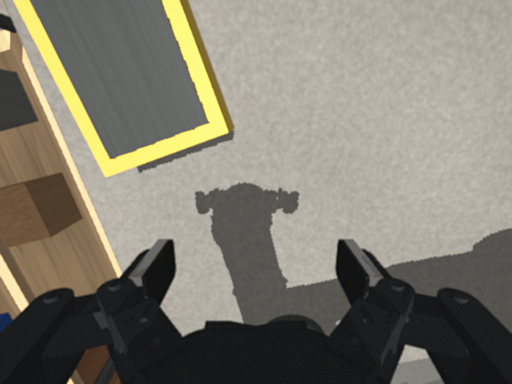

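The top view shows three red bars: on the lid at (327,190), and on the bench at (255,205) and (327,128). The lid one looks larger and fits "lying on the lid". Other things: handle at (334,232), yellow ledge at (185,185), jar (247,271) and wheel (264,137). Next I'll measure them and enlarge a crop.

```bash
cat > h.py <<'E'
import numpy as np,cv2,pickle
def K(cp): return 192/np.tan(np.radians(cp['fov_y'])/2)
def ray(cp,uv,T=None):
    T=cp['world_from_camera'] if T is None else T
    uv=np.atleast_2d(uv).astype(float);f=K(cp)
    d=np.c_[(uv[:,0]-cp['cx'])/f,(uv[:,1]-cp['cy'])/f,np.ones(len(uv))]
    return T[:3,3],d@T[:3,:3].T
def onplane(cp,uv,z,T=None):
    o,d=ray(cp,uv,T); return o+d*((z-o[2])/d[:,2])[:,None]
def pts(cp,mask,depth,T=None):
    v,u=np.nonzero(mask&(depth>0)); o,d=ray(cp,np.c_[u,v],T); return o+d*depth[v,u][:,None]
from scipy.spatial.transform import Rotation as R
def wristT(cp,st):
    M=np.eye(4);M[:3,:3]=R.from_quat(st['ee_rot']).as_matrix();M[:3,3]=st['position'];return M@cp['T_tool_cam']
def hsv(p): return cv2.cvtColor(p,cv2.COLOR_RGB2HSV)
def masks(p):
    h=hsv(p);H,S,V=h[...,0],h[...,1],h[...,2]
    return dict(red=((H<5)|(H>172))&(S>150)&(V>60),orange=(H>5)&(H<15)&(S>170)&(V>120),yellow=(H>17)&(H<30)&(S>170)&(V>130),
      green=(H>50)&(H<80)&(S>120),blue=(H>105)&(H<130)&(S>140))
def comps(m,amin=40):
    n,l,s,c=cv2.connectedComponentsWithStats(m.astype(np.uint8))
    return [(l==i,s[i],c[i]) for i in range(1,n) if s[i][4]>=amin]
E
cat > m.py <<'E'
from h import *
for n in ['top','scene']:
    p,d,cp,st=pickle.load(open(n+'0.pkl','rb'))
    for k,m in masks(p).items():
        for c,s,cc in comps(m):
            P=pts(cp,c,d)
            if len(P)<20: continue
            z=np.percentile(P[:,2],[5,50,90])
            cnt,_=cv2.findContours(c.astype(np.uint8),0,2); 
            v,u=np.nonzero(c); Q=onplane(cp,np.c_[u,v],z[1])[:,:2].astype(np.float32)
            r=cv2.minAreaRect(Q)
            print(n,k,cc.round(),s[4],'z',z.round(),'rect',np.round(r[0]),np.round(r[1]),round(r[2],1))
p,d,cp,st=pickle.load(open('top0.pkl','rb'))
cv2.imwrite('pics/crop.png',cv2.resize(p[100:290,150:400],None,fx=3,fy=3,interpolation=2)[:,:,::-1])
E
python3 m.py
```

```text
top red [326. 127.] 199 z [14. 19. 24.] rect [ 779. -195.] [76. 21.] 10.0
top red [327. 190.] 487 z [122. 126. 129.] rect [ 587. -176.] [107.  30.] 83.0
top red [255. 205.] 207 z [15. 19. 23.] rect [560.   7.] [21. 74.] 6.2
top red [505. 296.] 600 z [51. 90. 93.] rect [ 301. -618.] [ 65. 204.] 86.3
top orange [334. 231.] 139 z [133. 137. 141.] rect [ 482. -191.] [ 9. 97.] 7.6
top yellow [184. 183.] 491 z [ 95. 100. 103.] rect [610. 192.] [ 25. 138.] 21.4
top yellow [  7. 303.] 564 z [85. 90. 93.] rect [307. 641.] [199.  30.] 3.5
top green [247. 271.] 241 z [55. 60. 64.] rect [382.  30.] [44. 45.] 18.0
scene red [226.  81.] 1233 z [ 6. 57. 90.] rect [ 302. -695.] [281. 267.] 5.8
scene red [226. 155.] 251 z [111. 125. 127.] rect [ 594. -167.] [124.  32.] 83.6
scene red [172. 197.] 160 z [ 8. 18. 21.] rect [ 782. -189.] [75. 30.] 9.8
scene red [264. 210.] 149 z [ 8. 18. 21.] rect [564.  12.] [25. 81.] 7.7
scene yellow [285. 242.] 109 z [ 93.  98. 101.] rect [617. 196.] [ 15. 132.] 18.7
scene yellow [488. 364.] 1093 z [10. 49. 81.] rect [401. 693.] [ 59. 105.] 5.9
scene green [315. 184.] 121 z [52. 59. 62.] rect [387.  33.] [48. 38.] 53.0
scene blue [165.  38.] 13108 z [-230.  -16.  148.] rect [  378. -1286.] [1072. 1096.] 60.3
scene blue [237. 184.] 1293 z [10. 42. 70.] rect [ 594. -118.] [200. 287.] 59.9
```

View pics/crop.png

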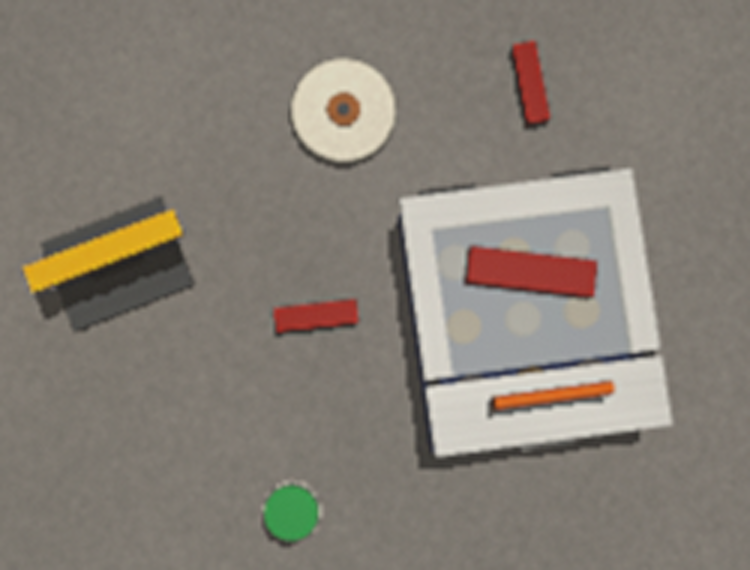

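The crop confirms it. The bar on the lid measures 107 x 30 mm with its top at z=126, and the two bench bars are only about 75 x 21, so the lid bar is the one meant. Handle is about (482,-191), ledge about (610,192) with its top at 100. First I'll turn the wrist, then travel over.

Emit:
drive_tool --moves '[[[1,0,0,-0.005,0,0,0.145],[1,0,0,-0.005,0,0,0.145],[1,0,0,-0.005,0,0,0.145],[1,0,0,-0.005,0,0,0.145],[1,0,0,-0.005,0,0,0.145],[1,0,0,-0.005,0,0,0.145],[1,0,0,-0.005,0,0,0.145],[1,0,0,-0.005,0,0,0.145],[1,0,0,-0.005,0,0,0.145],[1,0,0,-0.005,0,0,0.145]]]'

```text
clock: 1.15
position: [147.6, 604.1, 276.1]
ee_rot: [-0.645, 0.764, -0.005, -0.006]
contact_force: [-0.3, -0.1, 0.3]
gripper_width: 85.4
```

```bash
cat > g.py <<'E'
from h import *
from bench import arm
def go(target,yangle):
    """remaining shift in tool axes (mm) and rotvec to reach pointing-down pose with tool y at yangle deg"""
    s=arm.read_state(); r=R.from_quat(s['ee_rot'])
    a=np.radians(yangle); y=np.array([np.cos(a),np.sin(a),0]); z=np.array([0,0,-1.]); x=np.cross(y,z)
    rt=R.from_matrix(np.c_[x,y,z])
    print('pos',s['position'].round(1),'clk',s['clock'].round(2),'F',s['contact_force'].round(1),'w',s['gripper_width'].round(1),'j',s['joints'].round(2))
    print('shift tool mm',r.inv().apply(np.array(target)-s['position']).round(1),'turn',(r.inv()*rt).as_rotvec().round(3))
E
python3 -c "
from g import *
go([587,-176,240],173)"
```

```text
Traceback (most recent call last):
  File "g.py", line 8, in go
    print('pos',s['position'].round(1),'clk',s['clock'].round(2),'F',s['contact_force'].round(1),'w',s['gripper_width'].round(1),'j',s['joints'].round(2))
                                             ^^^^^^^^^^^^^^^^
AttributeError: 'float' object has no attribute 'round'
```

```bash
sed -i "s/s\['clock'\].round(2)/round(s['clock'],2)/; s/s\['gripper_width'\].round(1)/round(float(s['gripper_width']),1)/" g.py
python3 -c "
from g import *
go([587,-176,240],173)"
```

```text
pos [147.6 604.1 276.1] clk 1.15 F [-0.3 -0.1  0.3] w 85.4 j [ 1.59  0.36  0.09 -0.   -1.31 -1.76]
shift tool mm [ 694.5 -564.3   45.9] turn [ 0.001 -0.014 -0.047]
```

Emit:
drive_tool --moves '[[[1,0.034,-0.028,0.002,0,0,-0.003],[1,0.034,-0.028,0.002,0,0,-0.003],[1,0.034,-0.028,0.002,0,0,-0.003],[1,0.034,-0.028,0.002,0,0,-0.003],[1,0.034,-0.028,0.002,0,0,-0.003],[1,0.034,-0.028,0.002,0,0,-0.003],[1,0.034,-0.028,0.002,0,0,-0.003],[1,0.034,-0.028,0.002,0,0,-0.003],[1,0.034,-0.028,0.002,0,0,-0.003],[1,0.034,-0.028,0.002,0,0,-0.003],[1,0.034,-0.028,0.002,0,0,-0.003],[1,0.034,-0.028,0.002,0,0,-0.003],[1,0.034,-0.028,0.002,0,0,0],[1,0.034,-0.028,0.002,0,0,0],[1,0.034,-0.028,0.002,0,0,0],[1,0.034,-0.028,0.002,0,0,0],[1,0.034,-0.028,0.002,0,0,0],[1,0.034,-0.028,0.002,0,0,0],[1,0.034,-0.028,0.002,0,0,0],[1,0,0,0,0,0,0]]]'

```text
clock: 3.15
position: [592.6, -142.5, 240.8]
ee_rot: [-0.66, 0.751, -0.004, -0.007]
contact_force: [0.7, 0.3, -1.6]
gripper_width: 85.2
```

```bash
python3 -c "
from g import *
go([587,-176,240],173)"
```

```text
pos [ 592.6 -142.5  240.8] clk 3.15 F [ 0.7  0.3 -1.6] w 85.2 j [ 0.04  0.35 -0.02  0.02 -1.2  -0.17]
shift tool mm [34.   1.3  1.3] turn [ 0.004 -0.015 -0.007]
```

```bash
cat > w.py <<'E'
import sys
from g import *
tag=sys.argv[1]
st=arm.read_state(); p,d=arm.get_image('wrist'); cp=arm.camera_params('wrist')
pickle.dump((p,d,cp,st),open(f'w{tag}.pkl','wb')); cv2.imwrite(f'pics/w{tag}.png',p[:,:,::-1])
T=wristT(cp,st)
for k,m in masks(p).items():
    for c,s,cc in comps(m,150):
        P=pts(cp,c,d,T)
        if len(P)<50: continue
        z=np.percentile(P[:,2],[5,50,95])
        v,u=np.nonzero(c&(d>0)); top=np.abs(P[:,2]-z[2])<8
        r=cv2.minAreaRect(P[top][:,:2].astype(np.float32))
        print(k,cc.round(),s,'z',z.round(),'rect',np.round(r[0],1),np.round(r[1]),round(r[2],1),'mean',P[top].mean(0).round(1))
E
python3 w.py 1
```

```text
red [256. 151.] [ 240   96   33  113 3507] z [125. 126. 128.] rect [ 585.7 -179.6] [106.  30.] 82.6 mean [ 585.1 -182.9  126.5]
red [112. 150.] [ 83 135  59  31 926] z [18. 20. 21.] rect [ 776.8 -197.2] [77. 21.] 9.7 mean [ 776.  -197.4   19.9]
red [289. 264.] [278 239  23  50 633] z [18. 20. 21.] rect [558.1   4.6] [20. 77.] 6.1 mean [558.3   2.5  19.8]
orange [370. 122.] [ 356   66   28  113 1361] z [134. 138. 139.] rect [ 481.1 -193.8] [10. 98.] 7.4 mean [ 481.9 -195.8  137.3]
green [423. 277.] [404 261  38  35 958] z [52. 60. 62.] rect [379.3  25.8] [42. 47.] 35.5 mean [380.9  23.9  60. ]
```

View pics/w1.png

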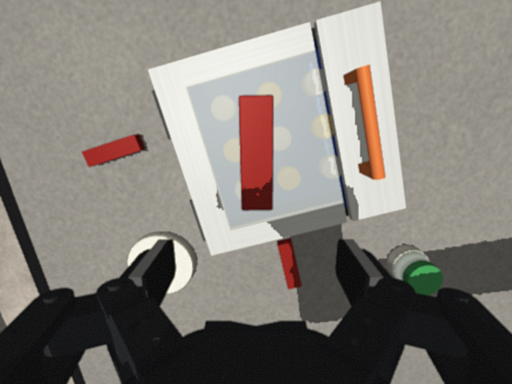

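Wrist view: bar at (256,151), 106x30 mm, top z 126, centre (586,-180), which agrees with the top view within 4 mm. Handle at (370,122), about (481,-194), z 138. Now moving above the bar and descending.

Emit:
drive_tool --moves '[[[1,0.012,0,0.01,0,-0.005,0],[1,0.013,0,0.015,0,-0.005,0],[1,0.01,0,0.02,0,-0.005,0],[1,0,0,0.02,0,0,0],[1,0,0,0.015,0,0,0],[1,0,0,0.005,0,0,0],[1,0,0,0,0,0,0]]]'

```text
clock: 3.9
position: [581.9, -173.5, 152.0]
ee_rot: [-0.663, 0.749, 0.004, -0.001]
contact_force: [-0.2, -0.6, -0.3]
gripper_width: 85.5
```

```bash
python3 -c "
from g import *
go([586,-179,102],172.7)"; python3 w.py 2
```

```text
pos [ 581.9 -173.5  152. ] clk 3.9 F [-0.2 -0.6 -0.3] w 85.5 j [-0.03  0.42 -0.14 -0.   -1.01 -0.09]
shift tool mm [ 5.1 -5.1 50. ] turn [0.007 0.003 0.005]
red [247. 210.] [ 222  136   49  154 6959] z [125. 126. 127.] rect [ 585.5 -179.7] [109.  30.] 83.3 mean [ 585.  -184.8  126.4]
red [ 65. 187.] [  28  168   75   38 1430] z [19. 20. 21.] rect [ 777.1 -197.2] [77. 21.] 9.8 mean [ 776.3 -197.7   19.9]
orange [413. 175.] [ 397   98   33  159 2976] z [134. 138. 139.] rect [ 481.1 -194. ] [ 10. 100.] 7.5 mean [ 482.5 -198.3  137.3]
```

View pics/w2.png

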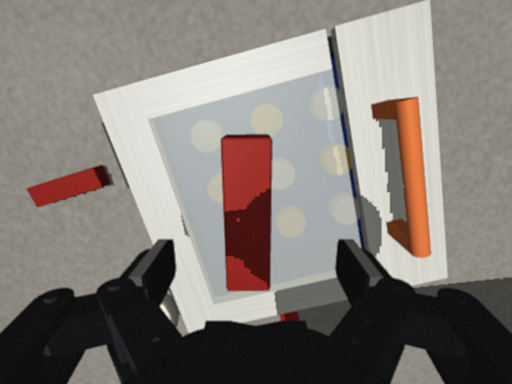

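The bar is at (247,210), centred between the fingers within 5 mm. I'll nudge, descend and close.

Emit:
drive_tool --moves '[[[1,0.003,-0.0025,0.01,0.003,0,0.003],[1,0.003,-0.0025,0.015,0.003,0,0.003],[1,0,0,0.014,0,0,0],[1,0,0,0.007,0,0,0],[1,0,0,0.001,0,0,0],[1,0,0,0,0,0,0]]]'

```text
clock: 4.55
position: [589.7, -179.9, 107.3]
ee_rot: [-0.661, 0.75, -0.003, 0.005]
contact_force: [-0.4, -0.0, 0.2]
gripper_width: 85.4
```

```bash
python3 -c "
from g import *
go([585.5,-179.5,102],172.9)"
```

```text
pos [ 589.7 -179.9  107.3] clk 4.55 F [-0.4 -0.   0.2] w 85.4 j [-0.04  0.48 -0.18 -0.   -0.9  -0.09]
shift tool mm [0.1 4.3 5.2] turn [-0.01   0.003 -0.002]
```

Emit:
drive_tool --moves '[[[1,0,0.002,0.003,-0.005,0,0],[1,0,0.0015,0.0015,-0.004,0,0],[1,0,0,0,0,0,0]]]'

```text
clock: 4.85
position: [587.0, -179.5, 104.0]
ee_rot: [-0.661, 0.75, -0.0, 0.002]
contact_force: [-0.5, -0.8, -0.1]
gripper_width: 85.3
```

```bash
python3 -c "
from g import *
go([585.5,-179.5,102],172.9)"
```

```text
pos [ 587.  -179.5  104. ] clk 4.85 F [-0.5 -0.8 -0.1] w 85.3 j [-0.04  0.48 -0.19 -0.   -0.9  -0.09]
shift tool mm [0.2 1.5 2. ] turn [-0.003  0.003 -0.002]
```

Emit:
drive_tool --moves '[[[0.6,0,0.001,0.001,0,0,0],[0.3,0,0,0,0,0,0],[0,0,0,0,0,0,0],[0,0,0,0,0,0,0],[0,0,0,0,0,0,0],[0,0,0,0,0,0,0]]]'

```text
clock: 5.45
position: [586.5, -179.4, 104.0]
ee_rot: [-0.661, 0.75, -0.001, 0.003]
contact_force: [-0.0, -1.1, -0.0]
gripper_width: 31.1
```

Emit:
drive_tool --moves '[[[0,0,0,-0.005,0,0,0],[0,0,0,-0.015,0,0,0],[0,0,0,-0.02,0,0,0],[0,0,0,-0.025,0,0,-0.05],[0,0,0,-0.02,0,0,-0.08],[0,0,0,-0.01,0,0,-0.08],[0,0,0,0,0,0,-0.08],[0,0,0,0,0,0,-0.08],[0,0,0,0,0,0,-0.08],[0,0,0,0,0,0,-0.04],[0,0,0,0,0,0,0]]]'

```text
clock: 6.55
position: [581.8, -178.8, 200.0]
ee_rot: [0.829, -0.56, -0.004, -0.001]
contact_force: [-0.7, 0.3, -1.3]
gripper_width: 30.8
```

```bash
python3 -c "
from g import *
go([610,140,200],201.4)"
```

```text
pos [ 581.8 -178.8  200. ] clk 6.55 F [-0.7  0.3 -1.3] w 30.8 j [-0.04  0.38 -0.07 -0.01 -1.12  0.42]
shift tool mm [-285.3 -145.     2. ] turn [0.003 0.008 0.009]
```

Emit:
drive_tool --moves '[[[0,-0.01,-0.005,0,0,0,0.004],[0,-0.022,-0.011,0,0,0,0.004],[0,-0.025,-0.013,0,0,0,0],[0,-0.025,-0.013,0,0,0,0],[0,-0.025,-0.013,0,0,0,0],[0,-0.025,-0.013,0,0,0,0],[0,-0.025,-0.013,0,0,0,0],[0,-0.025,-0.013,0,0,0,0],[0,-0.025,-0.013,0,0,0,0],[0,-0.025,-0.013,0,0,0,0],[0,-0.022,-0.011,0,0,0,0],[0,-0.018,-0.009,0,0,0,0],[0,-0.01,-0.005,0,0,0,0],[0,0,0,0,0,0,0],[0,0,0,0,0,0,0]]]'

```text
clock: 8.05
position: [612.2, 157.7, 199.7]
ee_rot: [0.823, -0.569, -0.007, 0.0]
contact_force: [-0.2, 0.4, -1.7]
gripper_width: 30.6
```

```bash
python3 -c "
from g import *
go([610,192,200],201.4)"; python3 w.py 3
```

```text
pos [612.2 157.7 199.7] clk 8.05 F [-0.2  0.4 -1.7] w 30.6 j [ 0.5   0.42 -0.01 -0.01 -1.15 -0.13]
shift tool mm [-32.8 -10.    0. ] turn [ 0.008  0.012 -0.012]
red [347.  63.] [ 326   24   44   79 1678] z [14. 20. 22.] rect [558.4   6.4] [22. 76.] 6.1 mean [559.2   5.4  20.1]
red [255. 234.] [  221   151    69   175 10824] z [221. 222. 223.] rect [614.4 149. ] [32. 91.] 20.5 mean [616.1 143.6 222. ]
green [495. 146.] [ 474  123   38   45 1428] z [50. 61. 62.] rect [387.1  33.1] [31. 47.] 39.7 mean [388.6  31.8  60.2]
blue [483.   4.] [448   0  64  12 431] z [ 3. 13. 28.] rect [444.7 -98.1] [23.  2.] 6.0 mean [441.5 -98.4  25. ]
```

View pics/w3.png

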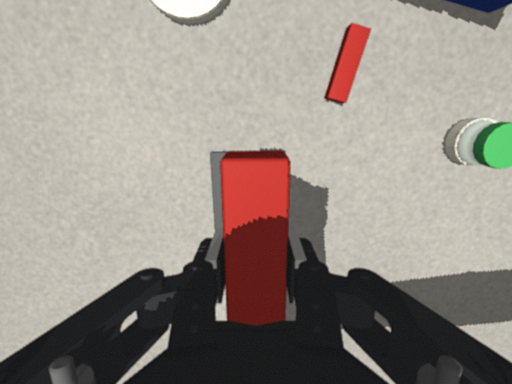

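The held bar (255,234) hides the ledge. I'll step aside once to see the ledge from the wrist camera.

Emit:
drive_tool --moves '[[[0,-0.01,-0.012,0,0,0.006,-0.006],[0,-0.02,-0.025,0,0.004,0.006,-0.006],[0,-0.025,-0.025,0,0.004,0,0],[0,-0.02,-0.025,0,0,0,0],[0,-0.01,-0.012,0,0,0,0],[0,0,0,0,0,0,0],[0,0,0,0,0,0,0]]]'

```text
clock: 8.8
position: [678.2, 271.8, 199.1]
ee_rot: [0.823, -0.567, 0.001, 0.001]
contact_force: [-1.1, -0.9, -1.5]
gripper_width: 30.7
```

```bash
python3 w.py 4;python3 -c "
from g import *
go([608.5,189.5,150],201.4)"
```

```text
red [442.  11.] [425   0  36  26 646] z [ 7. 20. 21.] rect [555.5  34.6] [22. 20.] 6.1 mean [555.9  36.6  19.6]
red [255. 235.] [  221   152    69   174 10766] z [220. 222. 223.] rect [680.  263.6] [32. 91.] 20.9 mean [681.8 257.9 221.5]
pos [678.  271.6 199. ] clk 8.85 F [-0.1  0.6 -1.9] w 30.8 j [ 0.6   0.59  0.26  0.   -1.25 -0.24]
shift tool mm [51.9 94.2 49.2] turn [ 0.001 -0.002 -0.01 ]
```

View pics/w4.png

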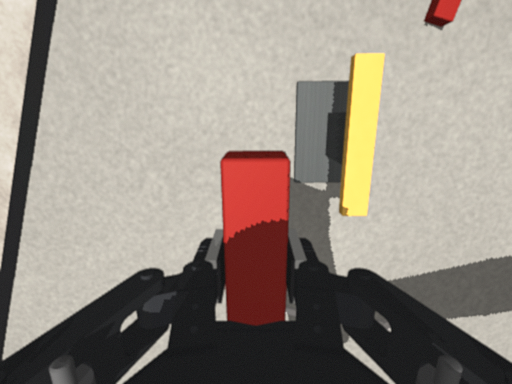

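```bash
python3 - <<'E'
from h import *
p,d,cp,st=pickle.load(open('w4.pkl','rb')); T=wristT(cp,st)
print(hsv(p)[120,365])
h=hsv(p).astype(int); m=(abs(h[...,0]-h[120,365,0])<6)&(h[...,1]>120)&(h[...,2]>100)
for c,s,cc in comps(m,300):
    P=pts(cp,c,d,T); t=np.abs(P[:,2]-100)<6
    if t.sum()<100: continue
    r=cv2.minAreaRect(P[t][:,:2].astype(np.float32)); print(cc,s,r,P[t].mean(0),cv2.fitLine(P[t][:,:2].astype(np.float32),2,0,.01,.01).ravel(),np.percentile(P[t][:,2],[5,95]))
# held bar far end in tool frame
m=masks(p)['red']; cs=max(comps(m),key=lambda c:c[1][4])[0]; P=pts(cp,cs,d,T)
Q=R.from_quat(st['ee_rot']).inv().apply(P-st['position']); t=Q[:,2]<np.percentile(Q[:,2],50)+3
print(np.percentile(Q[:,0],[0.5,99.5]),np.percentile(Q[:,1],[1,50,99]),np.percentile(Q[:,2],[5,50,95]))
E
```

```text
[ 27 135 255]
[362.08735795 131.28764205] [ 343   54   41  162 4224] ((607.2948608398438, 191.5167236328125), (23.655359268188477, 139.08419799804688), 21.31595230102539) [609.78965564 185.39831784 100.64125662] [ 3.6847788e-01 -9.2963654e-01  6.0978967e+02  1.8539832e+02] [ 99.50041584 101.7826844 ]
[-34.40228727  53.99825377] [-13.46311489   1.50775867  16.71000804] [-23.46614211 -22.45728921 -21.27077636]
```

Wrist view: ledge at (362,131), centre (607,191.5), 23.7 x 139, top z 100.6, yaw 21.5°, agreeing with the top view. The bar sits square in the fingers. Now moving over the ledge.

Emit:
drive_tool --moves '[[[0,0.01,0.018,0,0,0,-0.005],[0,0.012,0.024,0,0,0,-0.005],[0,0.012,0.024,0.01,0,0,0],[0,0.01,0.018,0.015,0,0,0],[0,0.004,0.008,0.015,0,0,0],[0,0,0,0.01,0,0,0],[0,0,0,0,0,0,0],[0,0,0,0,0,0,0]]]'

```text
clock: 9.65
position: [606.1, 183.5, 151.3]
ee_rot: [0.824, -0.566, 0.002, -0.001]
contact_force: [0.3, 0.6, -0.9]
gripper_width: 31.1
```

```bash
python3 -c "
from g import *
go([608.8,191,107],201.5)"
```

```text
pos [606.1 183.5 151.3] clk 9.65 F [ 0.3  0.6 -0.9] w 31.1 j [ 0.55  0.46 -0.08  0.   -1.02 -0.19]
shift tool mm [-6.1 -5.1 44.3] turn [-0.003 -0.002 -0.008]
```

Emit:
drive_tool --moves '[[[0,-0.003,-0.0025,0.01,0,0,-0.004],[0,-0.003,-0.0025,0.012,0,0,-0.004],[0,0,0,0.008,0,0,0],[0,0,0,0.004,0,0,0],[0,0,0,0,0,0,0]]]'

```text
clock: 10.15
position: [610.8, 193.5, 114.7]
ee_rot: [0.827, -0.562, 0.003, -0.002]
contact_force: [0.8, -0.0, -1.7]
gripper_width: 31.3
```

```bash
python3 -c "
from g import *
go([608.8,191,107],201.5)"
```

```text
pos [610.8 193.5 114.7] clk 10.15 F [ 0.8 -0.  -1.7] w 31.3 j [ 0.56  0.51 -0.11  0.   -0.95 -0.19]
shift tool mm [1.6 2.8 7.7] turn [-0.006 -0.002  0.002]
```

Emit:
drive_tool --moves '[[[0,0.001,0.0015,0.001,-0.003,0,0],[0,0.0005,0.001,0.002,-0.003,0,0],[0,0,0,0.001,0,0,0],[0,0,0,0,0,0,0]]]'

```text
clock: 10.55
position: [609.3, 191.1, 110.8]
ee_rot: [0.827, -0.562, 0.001, 0.001]
contact_force: [0.3, 0.0, -1.4]
gripper_width: 30.7
```

```bash
python3 -c "
from g import *
go([608.8,191,107],201.5)"
```

```text
pos [609.3 191.1 110.8] clk 10.55 F [ 0.3  0.  -1.4] w 30.7 j [ 0.56  0.51 -0.11  0.   -0.95 -0.18]
shift tool mm [-0.1  0.5  3.8] turn [ 0.    -0.003  0.002]
```

Well aligned. Now down in small steps until contact.

Emit:
drive_tool --moves '[[[0,0,0,0.002,0,0,0],[0,0,0,0.001,0,0,0],[0,0,0,0,0,0,0]]]'

```text
clock: 10.85
position: [609.5, 191.1, 108.2]
ee_rot: [0.827, -0.562, 0.001, 0.0]
contact_force: [0.1, -0.5, -1.8]
gripper_width: 30.7
```

Emit:
drive_tool --moves '[[[0,0,0,0.001,0,0,0],[0,0,0,0,0,0,0]]]'

```text
clock: 11.05
position: [609.6, 191.1, 107.2]
ee_rot: [0.827, -0.562, 0.001, 0.0]
contact_force: [0.5, -0.5, -2.5]
gripper_width: 30.6
```

Emit:
drive_tool --moves '[[[0,0,0,0.001,0,0,0],[0,0,0,0,0,0,0]]]'

```text
clock: 11.25
position: [609.7, 191.2, 106.4]
ee_rot: [0.827, -0.562, 0.002, -0.0]
contact_force: [0.8, -0.2, -2.2]
gripper_width: 30.8
```

Emit:
drive_tool --moves '[[[0,0,0,0.001,0,0,0],[0,0,0,0,0,0,0]]]'

```text
clock: 11.45
position: [610.0, 191.3, 106.4]
ee_rot: [0.827, -0.562, 0.002, -0.0]
contact_force: [0.3, -0.4, -1.7]
gripper_width: 31.0
```

Emit:
drive_tool --moves '[[[0,0,0.0007,0.0015,0,0,0],[0,0,0,0,0,0,0]]]'

```text
clock: 11.65
position: [610.1, 191.3, 106.3]
ee_rot: [0.827, -0.562, 0.003, -0.001]
contact_force: [-0.3, 0.1, -0.4]
gripper_width: 30.5
```

Emit:
drive_tool --moves '[[[0,0,0,0.0015,0,0,0],[0,0,0,0,0,0,0]]]'

```text
clock: 11.85
position: [610.2, 191.3, 106.3]
ee_rot: [0.827, -0.561, 0.003, -0.002]
contact_force: [-0.5, 0.2, -0.9]
gripper_width: 31.1
```

The bar is resting (z stays at 106.3 under push). Releasing gently.

Emit:
drive_tool --moves '[[[0.45,0,0,0,0,0,0],[0.5,0,0,0,0,0,0],[0.6,0,0,0,0,0,0],[0.8,0,0,0,0,0,0],[0.8,0,0,0,0,0,0]]]'

```text
clock: 12.35
position: [610.5, 191.4, 105.1]
ee_rot: [0.827, -0.562, 0.003, -0.002]
contact_force: [-0.0, -0.6, 0.6]
gripper_width: 68.4
```

```bash
python3 w.py 5
```

```text
red [400.  29.] [ 374    0   56   63 2152] z [ 8. 20. 22.] rect [556.4  24.7] [22. 40.] 6.5 mean [557.1  26.   19.9]
red [256. 235.] [  221   151    69   175 10838] z [127. 129. 130.] rect [612.1 182.3] [32. 90.] 21.8 mean [614.1 176.9 128.5]
```

View pics/w5.png

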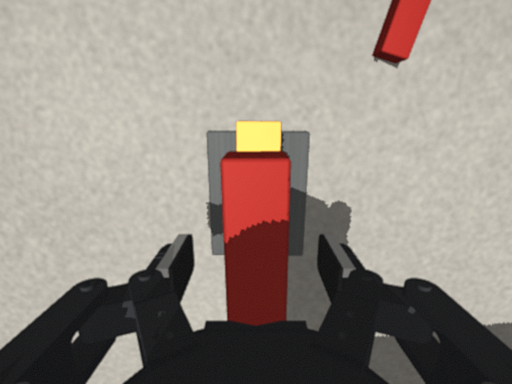

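Bar lies flat on the ledge (bar (256,235), top z 128.5, ledge end centred at col 259), and the fingers are clear. Retracting straight up.

Emit:
drive_tool --moves '[[[0.8,0,0,-0.01,0,0,0],[0.8,0,0,-0.02,0,0,0],[1,0,0,-0.025,0,0,0],[1,0,0,-0.03,0,0,0],[1,0,0,-0.02,0,0,0],[1,0,0,0,0,0,0]]]'

```text
clock: 13.0
position: [610.1, 191.2, 216.7]
ee_rot: [0.828, -0.561, 0.004, -0.002]
contact_force: [0.2, 0.6, 0.1]
gripper_width: 85.3
```

```bash
python3 w.py 6; python3 -c "
from g import *
go([481.3,-193.8,215],187.5)
p,d=arm.get_image('scene');cv2.imwrite('pics/s6.png',p[:,:,::-1])"
```

```text
red [358.  39.] [ 336    0   45   79 1605] z [14. 20. 22.] rect [558.3   6.2] [22. 76.] 6.0 mean [559.    5.9  20.1]
red [256. 194.] [ 238  137   37  118 4046] z [127. 128. 130.] rect [607.9 190.9] [ 32. 109.] 22.4 mean [609.8 186.8 128.5]
green [498. 122.] [ 481   99   31   44 1095] z [50. 60. 62.] rect [390.4  35.3] [22. 46.] 36.7 mean [391.2  34.3  60.1]
pos [609.4 191.  215.2] clk 13.05 F [-0.2  1.  -0.3] w 85.1 j [ 0.56  0.42  0.01  0.   -1.17 -0.18]
shift tool mm [3.103e+02 2.611e+02 2.000e-01] turn [-0.005 -0.003  0.247]
```

View pics/w6.png

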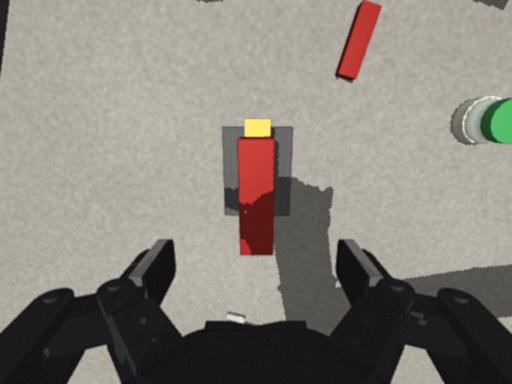

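View pics/s6.png

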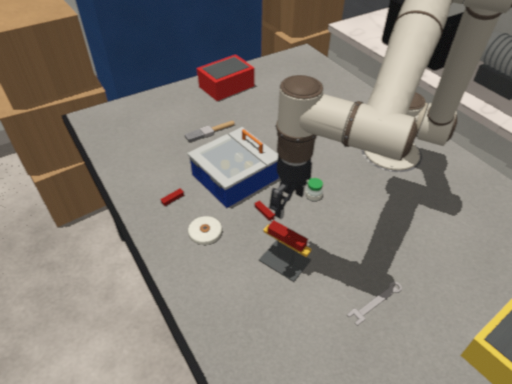

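Bar centre (607.9,190.9) against ledge (607.3,191.5): good. The scene view at (287,237) also shows it lying on the ledge. Heading to the handle.

Emit:
drive_tool --moves '[[[1,0,0,0,0,0,0.08],[1,0,0,0,0,0,0.08],[1,0,0,0,0,0,0.08],[1,0.015,0.007,0,0,0,0],[1,0.025,0.013,0,0,0,0],[1,0.03,0.015,0,0,0,0],[1,0.03,0.015,0,0,0,0],[1,0.03,0.015,0,0,0,0],[1,0.03,0.015,0,0,0,0],[1,0.03,0.015,0,0,0,0],[1,0.03,0.015,0,0,0,0],[1,0.03,0.015,0,0,0,0],[1,0.03,0.015,0,0,0,0],[1,0.025,0.01,0,0,0,0],[1,0.015,0.005,0,0,0,0],[1,0.01,0.005,0,0,0,0],[1,0,0,0,0,0,0]]]'

```text
clock: 14.8
position: [468.6, -180.1, 197.8]
ee_rot: [0.755, -0.655, -0.012, 0.018]
contact_force: [0.2, 0.9, 0.1]
gripper_width: 85.7
```

```bash
python3 w.py 7; python3 -c "
from g import *
go([481.3,-193.8,215],187.5)"
```

```text
red [  4. 127.] [  0 117  11  20 170] z [18. 20. 21.] rect [ 744.8 -202.4] [12. 21.] 3.9 mean [ 743.8 -201.9   19.6]
red [169. 304.] [160 283  15  41 363] z [ 18.  20. 274.] rect [ 498.1 -193.8] [5. 2.] 21.6 mean [ 497.9 -194.1  276. ]
orange [238. 165.] [ 232  126   14   82 1098] z [136. 138. 139.] rect [ 481.8 -212.6] [10. 62.] 6.7 mean [ 482.1 -214.3  137.7]
blue [211. 165.] [207  76   9 186 667] z [ 5.  7. 48.] rect [ 511.3 -190.1] [  5. 189.] 7.7 mean [ 503.4 -134.6   47.6]
pos [ 468.8 -179.5  197.8] clk 14.85 F [ 0.2 -0.6 -0.6] w 85.4 j [-0.03  0.22 -0.32  0.01 -1.07  0.17]
shift tool mm [ 16.   -9.6 -17.6] turn [ 0.042 -0.005  0.01 ]
```

View pics/w7.png

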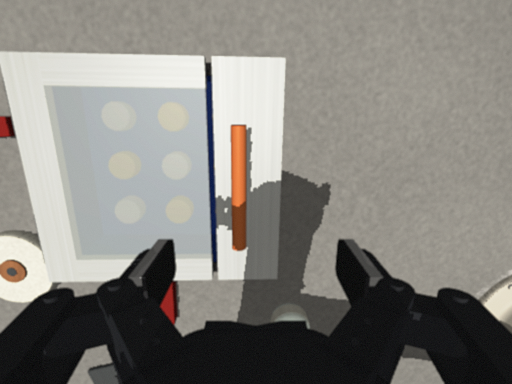

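Handle at (238,187) in the picture, line at x≈481.5, consistent with before. Correcting tilt and offset, then descending.

Emit:
drive_tool --moves '[[[1,0.008,-0.005,0,0.02,-0.003,0.005],[1,0.008,-0.005,0,0.02,-0.002,0.005],[1,0,0,0.01,0,0,0],[1,0,0,0.01,0,0,0],[1,0,0,0,0,0,0]]]'

```text
clock: 15.35
position: [482.6, -193.1, 175.1]
ee_rot: [0.753, -0.658, -0.0, -0.001]
contact_force: [-0.1, -0.7, 0.6]
gripper_width: 85.2
```

```bash
python3 w.py 8; python3 -c "
from g import *
go([481.3,-193.8,112],187.5)"
```

```text
red [ 10. 142.] [  0 131  23  21 404] z [19. 20. 21.] rect [ 751.9 -202.3] [26. 22.] 7.4 mean [ 750.5 -201.9   19.8]
red [179. 319.] [170 307  18  30 416] z [ 18.  20. 257.] rect [ 504.8 -205.2] [9. 5.] 84.2 mean [ 504.3 -207.8  258.4]
orange [258. 175.] [250 149  16  57 791] z [136. 138. 139.] rect [ 483.4 -223.9] [10. 40.] 6.3 mean [ 484.  -226.3  137.7]
blue [227. 183.] [223  91   9 195 770] z [ 5.  7. 57.] rect [497.4 -97.7] [4. 2.] 9.8 mean [497.3 -97.4  57.2]
pos [ 482.9 -193.2  175.7] clk 15.4 F [-0.7 -0.1 -0.6] w 85.7 j [-0.07  0.26 -0.33 -0.   -0.98  0.2 ]
shift tool mm [ 0.4  1.8 63.7] turn [-0.002  0.     0.004]
```

View pics/w8.png

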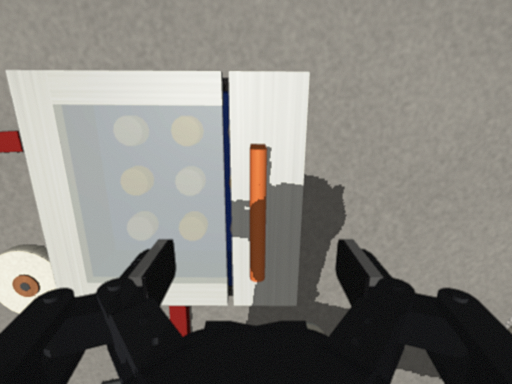

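Handle (258,213) lies about 1.8 mm to tool +y, matching the computed offset. Descending.

Emit:
drive_tool --moves '[[[1,0,0.001,0.01,0,0,0.002],[1,0,0.0008,0.015,0,0,0.002],[1,0,0,0.015,0,0,0],[1,0,0,0.012,0,0,0],[1,0,0,0.006,0,0,0],[1,0,0,0,0,0,0]]]'

```text
clock: 16.0
position: [481.2, -192.4, 113.8]
ee_rot: [0.752, -0.659, 0.0, -0.001]
contact_force: [0.5, 0.4, -0.7]
gripper_width: 85.5
```

```bash
python3 -c "
from g import *
go([481.3,-193.8,112],187.5)"
```

```text
pos [ 481.2 -192.4  113.8] clk 16.0 F [ 0.5  0.4 -0.7] w 85.5 j [-0.07  0.33 -0.41 -0.   -0.83  0.2 ]
shift tool mm [1.5 0.1 1.8] turn [-0.002  0.     0.001]
```

Close on the handle in stages, watching the force.

Emit:
drive_tool --moves '[[[0.6,0.001,0,0.001,0,0,0],[0.4,0,0,0,0,0,0],[0.25,0,0,0,0,0,0],[0.2,0,0,0,0,0,0],[0.2,0,0,0,0,0,0]]]'

```text
clock: 16.5
position: [482.7, -193.6, 114.6]
ee_rot: [0.752, -0.659, 0.002, -0.002]
contact_force: [0.3, -1.0, 0.2]
gripper_width: 17.7
```

Emit:
drive_tool --moves '[[[0.1,0,0,0,0,0,0],[0,0,0,0,0,0,0],[0,0,0,0,0,0,0],[0,0,0,0,0,0,0]]]'

```text
clock: 16.9
position: [481.3, -193.7, 114.8]
ee_rot: [0.752, -0.659, 0.001, -0.001]
contact_force: [-0.7, -0.4, 0.6]
gripper_width: 9.7
```

Emit:
drive_tool --moves '[[[0,0,0,0,0,0,0],[0,0,0,-0.002,0,0,0],[0,0,0,-0.002,0,0,0]]]'

```text
clock: 17.2
position: [481.4, -193.6, 115.7]
ee_rot: [0.752, -0.659, 0.001, -0.002]
contact_force: [4.9, -5.1, -17.0]
gripper_width: 10.1
```

Emit:
drive_tool --moves '[[[0,0,-0.0005,-0.002,-0.008,0,0],[0,0,-0.0005,-0.002,-0.008,0,0]]]'

```text
clock: 17.4
position: [481.2, -193.6, 115.6]
ee_rot: [0.751, -0.66, -0.006, 0.005]
contact_force: [1.4, -3.6, -14.1]
gripper_width: 9.7
```

Emit:
drive_tool --moves '[[[0,0,-0.0005,-0.003,0,0,0],[0,0,-0.0005,-0.003,0,0,0]]]'

```text
clock: 17.6
position: [481.3, -193.6, 116.5]
ee_rot: [0.751, -0.661, -0.008, 0.006]
contact_force: [5.6, -6.9, -19.6]
gripper_width: 10.2
```

Emit:
drive_tool --moves '[[[0,0,-0.0005,-0.0035,0,0,0],[0,0,-0.0005,-0.0035,0,0,0]]]'

```text
clock: 17.8
position: [481.9, -193.5, 119.3]
ee_rot: [0.75, -0.661, -0.01, 0.007]
contact_force: [3.6, -2.7, -13.7]
gripper_width: 9.7
```

Emit:
drive_tool --moves '[[[0,0,-0.0005,-0.0025,-0.005,0,0],[0,0,-0.0005,-0.0025,-0.005,0,0]]]'

```text
clock: 18.0
position: [482.6, -193.4, 122.6]
ee_rot: [0.75, -0.661, -0.014, 0.011]
contact_force: [1.1, -1.9, -8.8]
gripper_width: 10.0
```

Past the peak, force falling. Continue gently along the arc.

Emit:
drive_tool --moves '[[[0,0,-0.0005,-0.002,-0.008,0,0],[0,0,-0.0005,-0.002,-0.01,0,0]]]'

```text
clock: 18.2
position: [483.8, -193.3, 127.7]
ee_rot: [0.75, -0.661, -0.021, 0.019]
contact_force: [-0.3, -0.4, -3.1]
gripper_width: 9.5
```

Emit:
drive_tool --moves '[[[0,0,-0.0005,-0.002,-0.01,0,0],[0,0,-0.0005,-0.002,-0.01,0,0],[0,0,0,0,0,0,0]]]'

```text
clock: 18.5
position: [485.5, -193.0, 134.0]
ee_rot: [0.75, -0.66, -0.027, 0.027]
contact_force: [-0.0, -1.9, -4.1]
gripper_width: 10.0
```

Emit:
drive_tool --moves '[[[0,0,-0.0005,-0.002,-0.012,0,0],[0,0,-0.0005,-0.002,-0.012,0,0],[0,0,-0.0005,-0.002,-0.012,0,0],[0,0,0,0,0,0,0],[0,0,0,0,0,0,0]]]'

```text
clock: 19.0
position: [487.3, -192.8, 140.9]
ee_rot: [0.749, -0.659, -0.041, 0.042]
contact_force: [0.0, -1.2, -3.3]
gripper_width: 10.1
```

```bash
cat > lid.py <<'E'
import sys
from g import *
tag=sys.argv[1]
st=arm.read_state(); p,d=arm.get_image('wrist'); cp=arm.camera_params('wrist')
pickle.dump((p,d,cp,st),open(f'w{tag}.pkl','wb')); cv2.imwrite(f'pics/w{tag}.png',p[:,:,::-1])
T=wristT(cp,st); h=hsv(p)
m=(h[...,1]<40)&(h[...,2]>150); m=cv2.erode(m.astype(np.uint8),np.ones((5,5)))>0
P=pts(cp,m,d,T); yaw=np.radians(7.5); c,s=np.cos(yaw),np.sin(yaw)
ax=np.array([481.3,-193.8,132]); D=P-ax
bx=D[:,0]*c+D[:,1]*s-75; by=-D[:,0]*s+D[:,1]*c; z=P[:,2]
k=(abs(by)<110)&(bx>-125)&(bx<110)&(z>90)&(z<170)
bx,by,z=bx[k],by[k],z[k]
for i in range(4):
    A=np.c_[bx,by,np.ones(len(bx))]; co=np.linalg.lstsq(A,z,rcond=None)[0]; r=z-A@co; kk=abs(r)<4; bx,by,z=bx[kk],by[kk],z[kk]
t=-np.arctan(co[0]); print('n',len(z),'tilt',t,'lift by tilt',185*np.sin(t)+44*(np.cos(t)-1),'z at hinge',co@[110,0,1],'std',r[kk].std())
print(st['position'],st['contact_force'].round(1),st['gripper_width'],st['clock'],np.abs(st['joint_vel']).max())
mo=masks(p)['orange']
for c_,s_,cc in comps(mo,100):
    Q=pts(cp,c_,d,T); print('orange',cc.round(),Q.mean(0).round(1),np.percentile(Q[:,2],95).round(1))
E
python3 lid.py 9; python3 -c "
from g import *
p,d=arm.get_image('scene');cv2.imwrite('pics/s9.png',cv2.resize(p[60:260,130:380],None,fx=3,fy=3)[:,:,::-1])"
```

```text
n 64596 tilt 0.14401705929372063 lift by tilt 26.095638903957834 z at hinge 98.20351080630476 std 0.6227433567767039
[ 487.27366264 -192.81889093  140.86918711] [ 0.  -1.2 -3.3] 10.115868832768617 19.0 0.009458292248650014
orange [255. 189.] [ 493.7 -231.8  163.5] 165.0
```

View pics/w9.png

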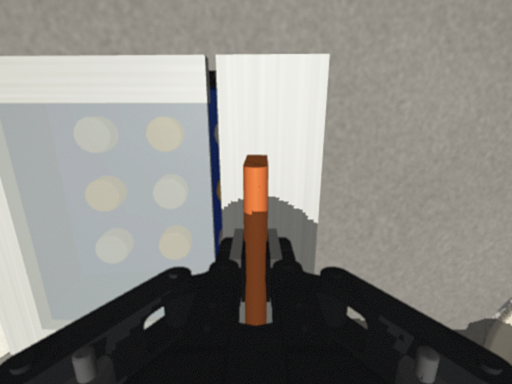

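View pics/s9.png

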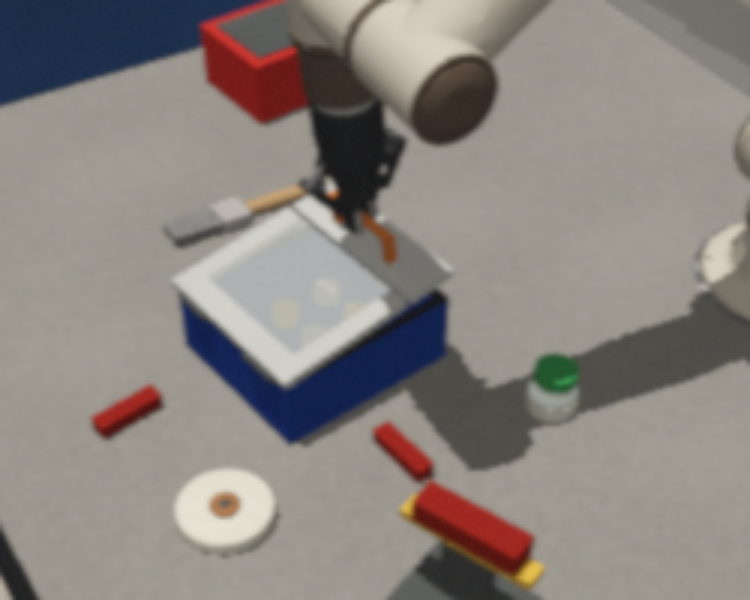

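The plane fit of the lid gives a tilt of 0.144 rad, a lift of 26 mm. That matches the TCP rise of 26 mm, so there was no slip. The handle (255,240) is held and the lid is slightly open, so about 4 mm more.

Emit:
drive_tool --moves '[[[0,0,-0.0005,-0.002,-0.01,0,0],[0,0,-0.0003,-0.0012,-0.008,0,0],[0,0,0,0,0,0,0],[0,0,0,0,0,0,0],[0,0,0,0,0,0,0],[0,0,0,0,0,0,0]]]'

```text
clock: 19.7
position: [488.2, -192.7, 144.1]
ee_rot: [0.749, -0.659, -0.047, 0.049]
contact_force: [0.0, -1.4, -3.8]
gripper_width: 9.9
```

```bash
python3 lid.py 10
```

```text
n 64708 tilt 0.16189076976302988 lift by tilt 29.24380847277972 z at hinge 98.20219002889753 std 0.6274618498500318
[ 488.21616342 -192.69314794  144.06190656] [ 0.  -1.4 -3.8] 9.898013483845864 19.7 0.001565048038422227
orange [255. 190.] [ 495.1 -231.6  166.6] 168.3
```

```bash
python3 - <<'E'
from g import *
p,d=arm.get_image('top');cp=arm.camera_params('top');cv2.imwrite('pics/t11.png',p[:,:,::-1])
for k,m in masks(p).items():
    for c,s,cc in comps(m):
        P=pts(cp,c,d)
        if len(P)<20: continue
        z=np.percentile(P[:,2],50); v,u=np.nonzero(c); r=cv2.minAreaRect(onplane(cp,np.c_[u,v],z)[:,:2].astype(np.float32))
        print(k,cc.round(),z.round(),np.round(r[0]),np.round(r[1]),round(r[2],1))
s=arm.read_state();print(s['position'],s['gripper_width'],s['clock'])
E
```

```text
red [326. 127.] 20.0 [ 779. -195.] [76. 21.] 10.0
red [182. 182.] 128.0 [610. 192.] [ 33. 107.] 22.1
red [501. 292.] 88.0 [ 301. -615.] [ 73. 205.] 86.3
yellow [206. 175.] 100.0 [632. 135.] [23. 15.] 18.8
yellow [  7. 303.] 90.0 [307. 641.] [199.  30.] 3.5
[ 488.23859568 -192.68841384  144.07971968] 9.823983992117737 19.8
```

View pics/t11.png

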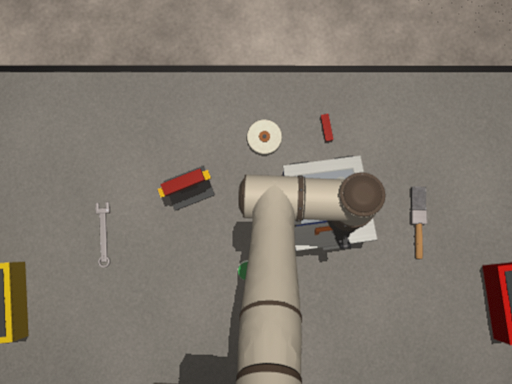

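The bar is at (182,182), centred on the ledge at (610,192), with its yaw matching the ledge. Wheel (264,137), wrench (103,235), brush (419,222) and the far small bar (326,127) are unmoved; the arm covers most of the jar here. Handing in.

```bash
python3 -c "
from bench import arm
print(arm.job_done()); s=arm.read_state(); print(s['clock'],s['position'],s['gripper_width'])"
```

```text
the job is handed in; nothing more can be done
None
the job is handed in; nothing more can be done
```

I moved the large red bar from the lid to the yellow ledge and let go of it. I then pulled the lid free by its orange handle, and handed in at about 19.8 s while still holding it.

- **Bar:** it lies flat, about 1 mm from the ledge's centre and within about 1° of its direction. The final top view still showed it there.
- **Lid:** the seal gave way at about 20 N read at the wrist, without the lid flying open. The lid's measured tilt is 0.162 rad, a lift of about 29 mm. The tool rose 29.3 mm in the same time, so the handle did not slip. The arm was still, with the grip at about 9.9 mm on the 12 mm handle bar.
- **Other things:** the wheel, wrench, brush and one small bar were where they started in the last picture. The arm hid the other small bar and most of the jar in that picture. Both looked in place in an earlier side view, taken with the lid already open.
- **Disagreement between views:** the top and wrist cameras differed by about 2–4 mm. I used the wrist camera for the grasps and for the ledge.

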